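Find the hidden release tile and open the cupboard

ROBOT

A 6-joint arm with a two-finger parallel gripper is mounted at the origin on the work surface. World frame = base frame: x ahead of the robot, y to its left, z up, the work surface at z = 0. Lengths are in m, angles in rad, forces in N, time in s.
With the tool pointing down it reaches from about 0.3 to 0.775 m from the base axis. Payload 14.6 kg.
Tool frame: the origin (TCP) lies on the centre line of the jaws, within the pads' length; the fingertips stand 22 mm ahead of it and the grasp point (between the pads) lies 3 mm ahead of it; z points along the fingers, x is the direction in which the jaws open and shut, and the axes are right-handed (so a half turn about z gives the same grasp; the last joint's range is limited). The gripper opens to 94 mm and grips with 3 to 60 N. Pads are 16 mm wide; open, the fingers measure 119 mm over their backs; the gripper's body (75 mm by 177 mm) begins 78 mm behind the grasp point.
Start: joints at [1.111, 0.3, 1.521, -0, 1.321, -0.067], TCP at [0.211, 0.508, 0.227] pointing down, gripper open.
Joint ranges: [-3.03, 3.03], [-0.79, 2.21], [0.23, 2.52], [-1.04, 4.18], [0, 3.07], [-2.55, 2.55]. Speed limits (rad/s): [2.22, 2.22, 2.57, 3.14, 3.14, 3.14].

INTERFACE

Orientations are given as a unit quaternion [w, x, y, z].
In Python, from plant import manip gives the robot as it stands. Calls block until the motion is done:
- manip.move_ptp(position, orientation): joint-space move of the TCP to a pose.
- manip.line_to(position, orientation=None, speed=0.15): straight line of the TCP; orientation=None keeps the orientation; speed is the mean speed in m/s.
- manip.goto_joints(angles): joint-space move.
- manip.set_gripper(opening): finger opening in m; the grip force is fixed at half the most; returns when the fingers have stopped.
- manip.pause(seconds).
- manip.inverse_kinematics(position, orientation): joint angles nearest the present ones, or None.
- manip.state(): the state.
- manip.snapshot(name): name is "side" or "top" or "wrist"; returns (picture, depth): 480x640x3 uint8, blue, green, red; 480x640 float32, m along the optical axis (not along the pixel's ray), 0 where there is no reading.
- manip.calibration(name): a dict with "fovy" (degrees; the focal length in pixels is half the picture's height over the tangent of half this angle, whatever the lens; pixels are square), "cx", "cy" (the principal point, pixels), "R" (3x3) and "t" (3): a world point X has camera coordinates R X + t. Camera axes: x right, y down, z forward; pixel columns grow to the right and rows downward; lengths in m; the calibration is good to about 2 mm. A picture is of the moment at which its call begins: read the wrist's pose just before it. calibration takes no time and is no camera call; for the wrist camera it gives the pose at the moment of the call.
A pose or a line that the arm cannot do raises manip.Unreachable and nothing moves.
- manip.finish_job(): hands the job in, once; it reports no verdict.
Trained networks look in the newest picture that a camera, given by its name, has taken for a name from the list of things; names that differ only in an ending like _2 or _b are one class to them, and where a whole thing is asked for, a point or a joint stands for the part that bears it (a point fixed in the world has none). Each returns a list of dicts, best first, with "confidence" (0 to 1); they miss things now and then, are a little off and sometimes report something else, mostly with a low value. They report only what shows in the picture. A call takes as long as a camera call.
- manip.spot_in(thing, camera): "bbox" ([centre column, centre row, width, height] as shares, 0 to 1, of the picture: columns of its width, rows of its height, round what is visible of it).
- manip.trace(thing, camera): "region" (480x640 bool, what is visible of it) and "bbox" ([centre column, centre row, width, height] as shares, 0 to 1, of the picture: columns of its width, rows of its height, round what is visible of it).
The state is a dict: "t": time; "joints": joint angles; "dq": joint speeds; "effort": joint torques, N m; "tcp_pos": TCP position; "orientation": TCP orientation; "ft_force": force on the tool from outside, world axes, zero at the start; "moment": the same for the moment, N m; "width": finger opening in m.
Only numpy, scipy, OpenCV 4.12 (cv2) and the standard library are available. Lean on these libraries where they do the work, as an engineer would, in place of code of your own. Each camera call takes 0.05 s, during which the arm holds its last target.

TASK

One of the five blue tiles set flush in the top of the small cupboard is a hidden door release: feel along the tiles with the fingertips until you find the one that gives, and press it down until the cupboard door springs ajar. Then push the door wide open from behind with a fingertip, to about a right angle, and come away, leaving it open. Grip nothing, and leave the spoon, cooker, lid, jar, mug and ladle where they are.

Things in the scene. Friction and masses are not known exactly. Their poses are not given: they have to be found in the camera images.
- cupboard: Small fixed wooden cupboard, 220 deep (x) by 340 wide (y) by 210 mm high; origin at the centre of its underside, z up, front faces its own -x, towards the robot. Its left part (own +y) is closed by a green swing door without a handle, its right part is an open niche.
- tile_row (a point): Centre of the row of five blue tiles, on their upper face, 210 mm above the work surface and level with the cupboard's top; axes as the cupboard's. Each tile is 69 mm (own x) by 55 mm (own y); their centres lie at own y = -116, -58, 0, 58 and 116 mm. They look alike: four are solid, one (a different one each time) is the release plate, which sinks up to 10 mm under about 2 N rising to 4.5 N and comes up again when let go. Pressed more than about 7 mm it frees the door.
- catch (a joint): Travel of the release tile, in m: 0 flush, 0.010 fully down.
- door_hinge (a point): Point on the door's upright hinge axis, at the front left corner of the cupboard, 205 mm above the work surface; axes as the cupboard's. The door is 200 mm wide, running from the hinge towards own -y when shut, 12 mm thick, its top edge 203 mm above the work surface, its bottom edge 17 mm. Near its free edge, within 10 mm, a small catch lip stands 30 mm off its back.
- door (a joint): Door angle in rad: 0 shut and latched, grows as the free edge swings out towards the robot (own -x), limit 1.75. Once freed, a spring plunger pushes it out to about 0.7 to 0.9 rad; from there it stays wherever it is left (light friction).
- spoon: Wooden spoon, 245 mm long and 10 mm high, lying across the back of the cupboard's top, behind the tiles, its length along the row.
- cooker: Empty open steel pressure cooker, 220 mm across, 150 mm high, two black side handles; origin under its centre.
- cooker_lid: Aluminium lid, 224 mm across, 47 mm high with its knob, lying on the work surface; origin under its centre.
- jar: Glass storage jar, 90 mm across, 160 mm high; origin under its centre.
- mug: White mug, 84 mm across, 85 mm high; origin under its centre.
- ladle: Red plastic ladle lying on the work surface, bowl 90 mm across and 32 mm high with its origin under the bowl's centre, handle 260 mm long towards own -x.

How it is judged:
On the way, in this order (a step that is already met when the one before it is completed fails the run):
1. the release tile is pressed down (value of joint catch above 0.006 m), for 0.02 s.
2. the door has sprung ajar (value of joint door above 0.35 rad), for 0.1 s.
3. the door is pushed wide open (value of joint door above 1.2 rad), for 0.1 s.
At the end, for the whole second after the job is handed in: The door stands still, open by more than 1.2 rad (69 degrees), and the release tile is up again (within 3 mm of flush) (value of joint door above 1.2 rad and velocity of joint door between -0.05 and 0.05 rad/s and value of joint catch below 0.003 m); the robot touches nothing.
It fails at once if a bystander (spoon, cooker, lid, jar, mug or ladle) is lifted, carried or pushed more than 25 mm (distance of any of cooker, cooker_lid, jar, mug, ladle, spoon from where it was at the start of the episode above 0.025 m).
It also fails if it takes over 61 s, if anything falls off the work surface, if the arm or the gripper's body presses on something with over 40 N, if the wrist force passes 120 N, or if a joint passes its speed limit or range.

## Working session

There is one attempt and no reset: what is moved stays moved. The work goes in short steps, each a Python script; the robot and the scene stay as the last script left them, time stands still between calls to the robot, and variables do not carry over. Pictures are saved under pics/ and viewed, and the job is handed in when it is done.

```bash
ls; mkdir -p pics
python3 - <<'E'
from plant import manip
import cv2
s=manip.state(); print(s)
for n in ("side","top","wrist"):
    p,d=manip.snapshot(n); cv2.imwrite(f"pics/a_{n}.png",p)
    c=manip.calibration(n); print(n,c)
E
```

```text
pics
{'t': 0.0, 'joints': array([ 1.11135026e+00,  3.00478486e-01,  1.52160384e+00, -1.39085453e-05,
        1.32071242e+00, -6.66258839e-02]), 'dq': array([-0.001222  ,  0.00032381,  0.00034735,  0.0018862 ,  0.00020714,
       -0.00068367]), 'effort': array([-9.87253079e-04, -5.31811702e+01, -3.52736807e+01,  7.07417889e-02,
        2.43889284e-02, -8.96769575e-05]), 'tcp_pos': array([0.21044525, 0.50787577, 0.22687264]), 'orientation': array([ 3.05716740e-04,  8.31502142e-01,  5.55521221e-01, -5.17529620e-04]), 'ft_force': array([-0.57199376,  0.62007486,  0.64908757]), 'moment': array([-0.05808299,  0.00933842, -0.01575371]), 'width': 0.09437078573155835}
side {'fovy': 49.275574484600185, 'cx': 313.9082978779899, 'cy': 238.08880111782176, 'R': array([[-0.99898203, -0.04448624, -0.0074756 ],
       [-0.01994304,  0.5841863 , -0.81137454],
       [ 0.04046215, -0.81039949, -0.58447881]]), 't': array([0.55703164, 0.08828251, 1.59367184])}
top {'fovy': 56.517714589666944, 'cx': 316.21912569844415, 'cy': 243.87041749059182, 'R': array([[-0.01269813, -0.99980309, -0.01524892],
       [-0.99236837,  0.0144714 , -0.12245654],
       [ 0.1226531 ,  0.01357758, -0.99235672]]), 't': array([0.08132296, 0.55051429, 1.2803963 ])}
wrist {'fovy': 62.71968087266264, 'cx': 323.89856417859795, 'cy': 239.2206299350432, 'R': array([[ 3.81899130e-01,  9.24203857e-01, -5.33355291e-04],
       [ 8.86801454e-01, -3.66281089e-01,  2.81817929e-01],
       [ 2.60261859e-01, -1.08099002e-01, -9.59467754e-01]]), 't': array([-0.55068427, -0.03026023,  0.39172032])}
```

View pics/a_side.png

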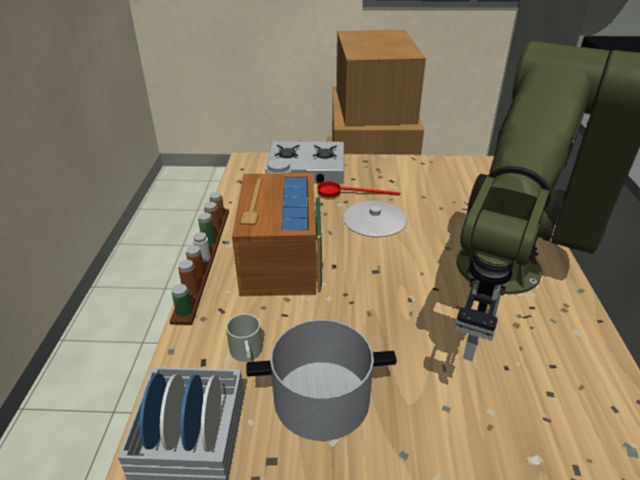

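View pics/a_top.png

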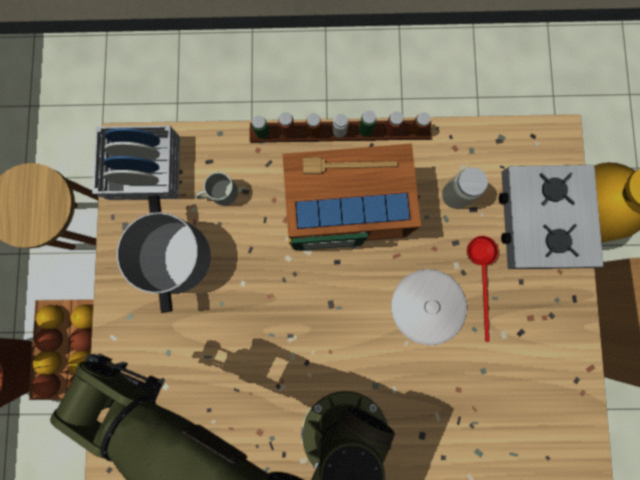

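The pictures show the tile row at about (353,210) in the top image, the green door front-left at about (328,240), and the spoon behind the tiles at about (350,164). Next I'll measure the tiles.

```bash
cat > h.py <<'E'
import numpy as np, cv2
def back(c,uv,depth=None,z=None):
    f=240/np.tan(np.radians(c["fovy"])/2); uv=np.atleast_2d(uv).astype(float)
    r=np.c_[(uv[:,0]-c["cx"])/f,(uv[:,1]-c["cy"])/f,np.ones(len(uv))]
    R,t=np.array(c["R"]),np.array(c["t"])
    if depth is not None: return (r*np.asarray(depth)[:,None]-t)@R
    o=-R.T@t; d=r@R
    return o+d*((z-o[2])/d[:,2])[:,None]
E
python3 - <<'E'
from plant import manip
from h import *
for n in ("top","side"):
    p,d=manip.snapshot(n); c=manip.calibration(n)
    hsv=cv2.cvtColor(p,cv2.COLOR_BGR2HSV)
    m=cv2.inRange(hsv,(100,90,50),(125,255,255))
    box=(260,180,430,240) if n=="top" else (270,170,320,235)
    mm=np.zeros_like(m); mm[box[1]:box[3],box[0]:box[2]]=m[box[1]:box[3],box[0]:box[2]]
    k,l,st,ce=cv2.connectedComponentsWithStats(mm)
    for i in range(1,k):
        if st[i,4]>60:
            v,u=np.nonzero(l==i)
            P=back(c,np.c_[u,v],depth=d[v,u]); 
            print(n,st[i,4],ce[i].round(1),"depth",np.median(P,0).round(4),"z.21",back(c,ce[i],z=.21)[0].round(4))
    v,u=np.nonzero(mm); Q=back(c,np.c_[u,v],z=.21)[:,:2].astype(np.float32)
    print(cv2.minAreaRect(Q))
    r=manip.trace("spoon",n)
    for x in r[:1]:
        v,u=np.nonzero(x["region"]); Q=back(c,np.c_[u,v],z=.215)[:,:2].astype(np.float32); print("spoon",x["confidence"],cv2.minAreaRect(Q),Q.min(0),Q.max(0))
E
```

```text
top 2834 [352.2 210.4] depth [ 0.6151 -0.0215  0.21  ] z.21 [ 0.6152 -0.0221  0.21  ]
((0.6153174638748169, -0.021929830312728882), (0.06689344346523285, 0.2858174443244934), 3.7795684337615967)
side 1230 [295.2 204. ] depth [ 0.6102 -0.0045  0.21  ] z.21 [ 0.6101 -0.0062  0.21  ]
((0.6111388802528381, -0.02136196196079254), (0.06836844235658646, 0.2842325270175934), 3.7136600017547607)
spoon 0.79 ((0.7391332983970642, -0.011337682604789734), (0.04656793549656868, 0.24032187461853027), 5.014267921447754) [ 0.70668167 -0.13254671] [0.75371957 0.10791824]
```

Run:
```python
from plant import manip
from h import *
th=np.radians(3.75); ex=np.array([np.cos(th),np.sin(th)]); ey=np.array([-np.sin(th),np.cos(th)])
p,d=manip.snapshot("top"); c=manip.calibration("top")
v,u=np.nonzero(d>0); P=back(c,np.c_[u,v],depth=d[v,u])
T=np.array([.613,-.0217])
L=np.c_[(P[:,:2]-T)@ex,(P[:,:2]-T)@ey]
k=(abs(P[:,2]-.21)<.006)&(abs(L[:,0])<.25)&(abs(L[:,1])<.25)
print(np.percentile(L[k],[0.3,1,99,99.7],axis=0).round(4),k.sum())
k2=k&(abs(L[:,1])<.12); print(np.percentile(L[k2,0],[.2,1,99,99.8]))
hsv=cv2.cvtColor(p,cv2.COLOR_BGR2HSV)[v,u]
g=(hsv[:,0]>40)&(hsv[:,0]<95)&(hsv[:,1]>80)&(abs(P[:,2]-.203)<.01)&(abs(L[:,0])<.2)&(abs(L[:,1])<.25)
if g.any(): print("green",g.sum(),np.percentile(L[g],[1,50,99],axis=0))
```

```text
[[-0.0636 -0.1702]
 [-0.0512 -0.168 ]
 [ 0.1669  0.1657]
 [ 0.1686  0.1679]] 10138
[-0.06503224 -0.05127631  0.16687576  0.16882623]
green 339 [[-0.06761307 -0.03112811]
 [-0.06269633  0.06212859]
 [-0.05627041  0.15978534]]
```

```bash
cat >> h.py <<'E'
TH=np.radians(3.75); EX=np.array([np.cos(TH),np.sin(TH)]); EY=np.array([-np.sin(TH),np.cos(TH)])
T=np.array([.613,-.0217])
Q=np.array([0,np.cos(TH/2),np.sin(TH/2),0])
def W(x,y,z): return np.r_[T+x*EX+y*EY,z]
E
python3 - <<'E'
from plant import manip
from h import *
s=manip.state(); manip.line_to([*s["tcp_pos"][:2],.33],speed=.25)
manip.move_ptp(W(0,.116,.29),Q)
manip.set_gripper(0)
manip.line_to(W(0,.116,.24),speed=.15)
manip.pause(.2)
s=manip.state(); print(s["t"],s["tcp_pos"],W(0,.116,.24),s["ft_force"],s["width"],s["joints"])
p,d=manip.snapshot("wrist");cv2.imwrite("pics/b_w.png",p)
p,d=manip.snapshot("side");cv2.imwrite("pics/b_s.png",p)
E
```

```text
5.1167 [0.60574422 0.09409032 0.24117861] [0.60541324 0.09405164 0.24      ] [-0.36839372  0.27518257  0.56150718] 0.0005412673259349718 [ 9.43577537e-02  4.31746901e-01  1.31052633e+00 -4.98814684e-07
  1.39752194e+00  2.88995935e-02]
```

View pics/b_s.png

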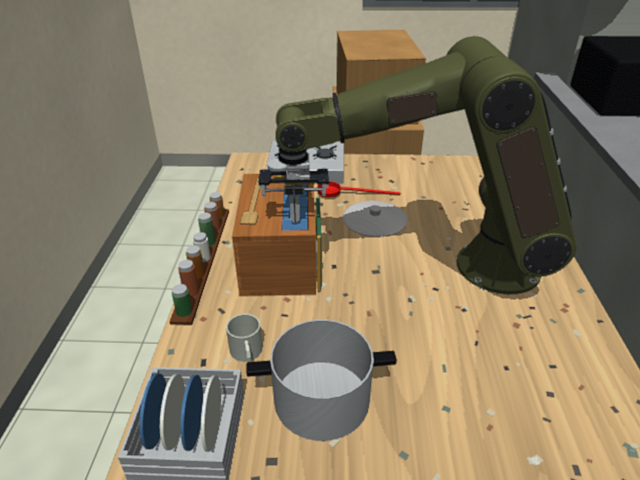

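View pics/b_w.png

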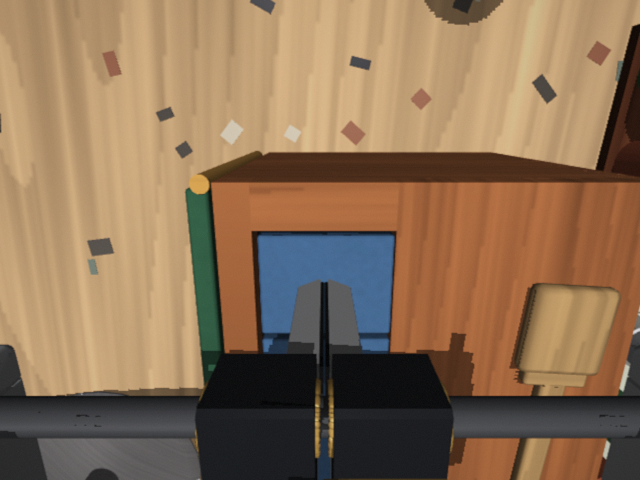

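The closed fingertips, at (325,285) in the wrist view, are over the leftmost tile. The brass hinge pin is at (200,185). Now probing.

```bash
cat > probe.py <<'E'
from plant import manip
from h import *
for y in (.116,.058,0,-.058,-.116):
    if manip.state()["t"]>40: break
    manip.line_to(W(0,y,.240),speed=.12)
    manip.line_to(W(0,y,.235),speed=.05); manip.pause(.1)
    f0=manip.state()["ft_force"][2]; z=.234; log=[]
    while True:
        manip.line_to(W(0,y,z),speed=.03)
        s=manip.state(); f=s["ft_force"][2]-f0; tz=s["tcp_pos"][2]
        log.append((round(z,4),round(float(tz),4),round(float(f),1)))
        if abs(f)>9 or z<.2225: break
        z-=.001
    print(y,round(s["t"],2),log,flush=True)
    if abs(f)<=9: print("GIVES",y); break
    manip.line_to(W(0,y,.240),speed=.1)
E
python3 probe.py
```

```text
0.116 6.82 [(0.234, 0.234, -0.1), (0.233, 0.2329, -0.6), (0.232, 0.2323, 3.2), (0.231, 0.2323, 10.7)]
0.058 9.05 [(0.234, 0.234, 0.1), (0.233, 0.2329, 0.5), (0.232, 0.2323, 3.4), (0.231, 0.2323, 11.1)]
0 11.28 [(0.234, 0.234, -1.0), (0.233, 0.2329, -1.0), (0.232, 0.2323, 2.4), (0.231, 0.2323, 9.3)]
-0.058 15.77 [(0.234, 0.234, -0.8), (0.233, 0.2329, -0.4), (0.232, 0.2321, 0.7), (0.231, 0.231, 1.1), (0.23, 0.23, 1.1), (0.229, 0.229, 0.9), (0.228, 0.228, 2.4), (0.227, 0.227, 2.1), (0.226, 0.226, 2.0), (0.225, 0.225, 3.0), (0.224, 0.224, 3.6), (0.223, 0.223, 2.0), (0.222, 0.2223, 6.0)]
GIVES -0.058
```

Tile 4 (own y = −58 mm) sinks about 10 mm, while the first three are solid. I'll back off and look at the door.

Run:
```python
from plant import manip
from h import *
manip.pause(.3)
manip.line_to(W(0,-.058,.29),speed=.15)
p,d=manip.snapshot("side");cv2.imwrite("pics/c_s.png",p)
p,d=manip.snapshot("top");cv2.imwrite("pics/c_t.png",p)
print(manip.state()["t"])
c=manip.calibration("top")
for n in("side","top"):
  p,d=manip.snapshot(n); c=manip.calibration(n)
  v,u=np.nonzero(d>0); P=back(c,np.c_[u,v],depth=d[v,u]); L=np.c_[(P[:,:2]-T)@EX,(P[:,:2]-T)@EY]
  hsv=cv2.cvtColor(p,cv2.COLOR_BGR2HSV)[v,u]
  g=(hsv[:,0]>40)&(hsv[:,0]<95)&(hsv[:,1]>80)&(abs(P[:,2]-.203)<.004)&(L[:,0]<-.05)&(L[:,0]>-.3)&(abs(L[:,1])<.25)
  q=L[g]; print(n,g.sum())
  if g.sum()>20:
    vx,vy,x0,y0=cv2.fitLine(q.astype(np.float32),cv2.DIST_HUBER,0,.01,.01).ravel()
    print("angle",np.arctan2(abs(vx),abs(vy)),vx,vy,x0,y0,q[q[:,1].argmax()],q[q[:,0].argmin()])
```

```text
16.7667
side 176
angle 0.80352354 0.7198065 0.69417477 -0.13869412 0.104533985 [-0.07359642  0.17314962] [-0.21198173  0.03780817]
top 228
angle 0.8140577 0.727079 0.68655384 -0.12612736 0.10728344 [-0.06526769  0.16537692] [-0.1902447   0.04936299]
```

View pics/c_t.png

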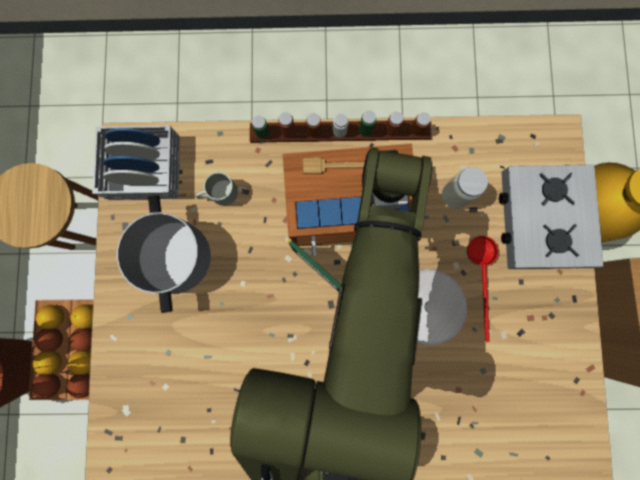

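View pics/c_s.png

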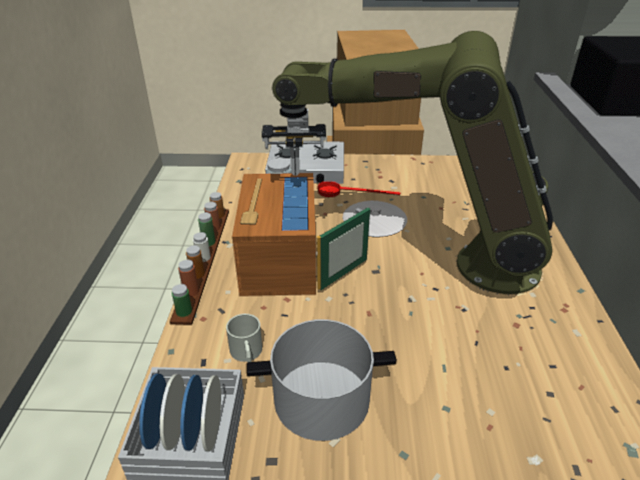

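The door is ajar at about 0.81 rad: its top edge runs from (292,242) to (340,287) in the top view, and a plunger sticks out at (313,245). I'll go in behind it near s = 0.15 m and push along the arc.

```bash
cat > push.py <<'E'
from plant import manip
from h import *
H=np.array([-.062,.168])
def pt(a,s,off,z):
    q=H+s*np.array([-np.sin(a),-np.cos(a)])+off*np.array([np.cos(a),-np.sin(a)])
    return W(*q,z)
S=.15; Z=.177
for a in np.arange(.7,1.53,.1): assert manip.inverse_kinematics(pt(a,S,.015,Z),Q) is not None,a
manip.line_to(pt(.81,S,.045,.29),speed=.15)
manip.line_to(pt(.81,S,.045,Z),speed=.12); manip.pause(.1)
s=manip.state(); f0=s["ft_force"]; print(s["t"],s["tcp_pos"],pt(.81,S,.045,Z),f0)
manip.line_to(pt(.81,S,.02,Z),speed=.06)
for a in np.arange(.88,1.53,.08):
    manip.line_to(pt(a,S,.015,Z),speed=.06)
    s=manip.state(); print(round(a,2),s["t"],(s["ft_force"]-f0).round(1))
    if np.linalg.norm(s["ft_force"]-f0)>20: break
manip.pause(.2)
p,d=manip.snapshot("side");cv2.imwrite("pics/d_s.png",p)
manip.line_to(pt(a,S,.055,Z),speed=.08)
manip.line_to(pt(a,S,.055,.32),speed=.15)
p,d=manip.snapshot("side");cv2.imwrite("pics/e_s.png",p)
p,d=manip.snapshot("top");cv2.imwrite("pics/e_t.png",p)
print(manip.state()["t"])
E
python3 push.py
```

```text
19.3167 [0.47189526 0.00105079 0.17765092] [0.47159154 0.00108254 0.177     ] [0.46051272 0.1594809  0.69320919]
0.88 20.2917 [-0.6 -0.2  0. ]
0.96 20.6417 [-0.2 -0.  -0.5]
1.04 20.9917 [-1.4 -0.3 -1.3]
1.12 21.3417 [-0.2 -1.4  0.1]
1.2 21.6917 [-0.3 -1.1 -0.6]
1.28 22.0417 [-1.5 -0.  -0.3]
1.36 22.3917 [-0.7 -0.  -0.3]
1.44 22.7417 [ 0.1  0.1 -1.5]
1.52 23.0917 [-1.   0.9 -0.9]
25.1917
```

View pics/e_s.png

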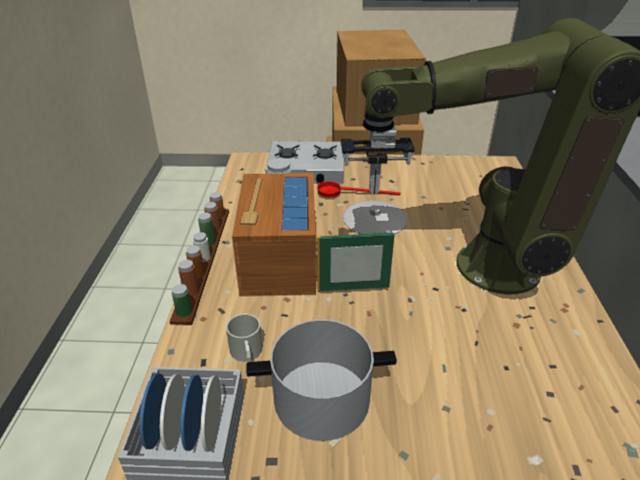

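View pics/e_t.png

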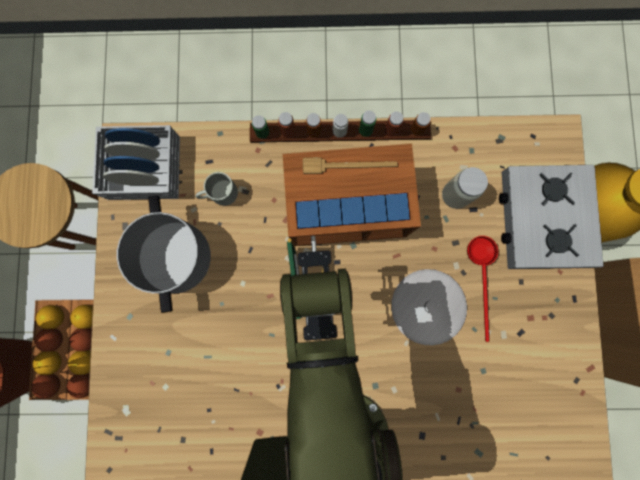

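Run:
```python
from plant import manip
from h import *
for n in("side","top"):
  p,d=manip.snapshot(n); c=manip.calibration(n)
  v,u=np.nonzero(d>0); P=back(c,np.c_[u,v],depth=d[v,u]); L=np.c_[(P[:,:2]-T)@EX,(P[:,:2]-T)@EY]
  hsv=cv2.cvtColor(p,cv2.COLOR_BGR2HSV)[v,u]
  g=(hsv[:,0]>40)&(hsv[:,0]<95)&(hsv[:,1]>80)&(abs(P[:,2]-.203)<.004)&(L[:,0]<-.05)&(L[:,0]>-.3)&(abs(L[:,1])<.25)
  q=L[g]; print(n,g.sum())
  if g.sum()>20:
    vx,vy,x0,y0=cv2.fitLine(q.astype(np.float32),cv2.DIST_HUBER,0,.01,.01).ravel()
    print("angle",np.arctan2(vx,vy),x0,y0)
  b=(hsv[:,0]>100)&(hsv[:,0]<125)&(hsv[:,1]>90)&(abs(L[:,0])<.025)&(abs(L[:,1]+.058)<.02)&(abs(P[:,2]-.21)<.03)
  if b.any(): print("tile z",np.median(P[b,2]),b.sum())
```

```text
side 254
angle 1.5025326 -0.15310901 0.17011651
tile z 0.21054738243266774 118
top 129
angle 1.5235687 -0.11224649 0.16476485
tile z 0.21010192860896673 297
```

The door is at about 1.5 rad, the tile is flush again, the bystanders haven't moved and the arm is clear above everything. Handing in.

Run:
```python
from plant import manip
manip.pause(.3); print(manip.state()["ft_force"],manip.state()["t"]); print(manip.finish_job())
```

```text
[ 0.18348569  0.18458861 -0.12576252] 25.5917
the job is handed in; nothing more can be done
None
```

The cupboard door is open to about 1.5 rad, close to a right angle, and I handed the job in at about 25.6 s. No verdict is reported back.

- **Finding the release:** I felt along the tiles from the left with the closed fingertips. The first three were solid. The fourth (own y = −58 mm) sank about 10 mm, and the door sprang to about 0.81 rad.
- **Opening the door:** I pushed it from behind along its arc with the fingertips, then backed off and rose clear. Nothing was gripped.
- **Last checks:** the door measured 1.50 rad from the side camera and 1.52 rad from the top camera. The release tile was back at 210 mm, flush. The wrist force was near zero, and the bystanders looked unmoved in the pictures. No check failed.

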